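# Tip the porous stones to the drain end under their lid, then uncover them

## Task

The three porous stones lie scattered in the lidded soaking pan. Keeping the loose lid held on, raise the handle end of the pan and tip it slowly until the stones have slid together in a row against the drain end - slide, not shoot down, because they chip - and set the pan flat on the bench again with the lid still on. Then lift the lid off and lay it flat, right way up, on the bare bench beside the pan, leaving the stones in their row and the other things untouched.

Things in the scene. Friction and masses are not known exactly. Their poses are not given: they have to be found in the camera images.
- pan: Loose steel soaking pan, 0.36 kg, a shallow box 190 long (x), 52 wide (y), 22 mm high, walls 3 mm, black rubber mat inside (top 6 mm over the bench), drain holes in the +x end wall. Origin: centre of the underside; x runs from handle end to drain end, z up. Towards the robot, and from there on towards the drain end, the bench beside it is bare for 180 mm. The stones start to slide on the mat at 31 to 44 degrees.
- pan_handle (a point): middle of the split handle, at pan x -141, y 0, z 38 mm. The pan's half is an upright blade, x -176 to -99, y 1 to 10, z 25 to 51 mm; the lid's half lies alongside at y -10 to -1. Black scales (62 mm along x, centred here, 24 high) make it 18 to 20 mm wide over both halves. Only by pinching the two together here (along y, 25 N or more) are pan and lid held as one.
- drain_end (a point): on the mat at the inner face of the drain end wall: pan x 92, y 0, z 6 mm. The pan's lower outer edge, on which it can be tipped, lies 3 mm beyond and 6 mm below
- lid: Loose clear lid, 0.13 kg, 190 x 62 mm, lying on the pan's rim. Flanges 11 mm deep on its long sides keep it sideways (2 mm play); nothing stops it along the pan, where it slides off at 26 to 38 degrees if not held, always sooner than the stones. Origin: lid centre, level with the flanges' lower edges (12 mm over the pan's origin; 0 on the bench, where it stands on the flanges); axes as the pan's. Its half handle: x -176 to -95, z 13 to 39 mm.
- lid_bow (a point): middle of the lid's lifting bow, a level steel rod 9 mm thick and 56 mm long along the lid's x axis, its centre line 44 mm above the lid's origin and 31 mm above the lid's plate; free beneath
- stone_0: porous stone, a brown-grey disc 39 mm across and 9 mm thick, 21 g, lying flat in the pan under the clear lid; origin: centre of its underside. The pan is 46 mm wide inside and too shallow under the lid for stones to ride over one another, so they stay in single file; in a closed row at the drain end the centres are at pan x of about 72, 34 and -5 mm
- stone_1: porous stone, a brown-grey disc 39 mm across and 9 mm thick, 21 g, lying flat in the pan under the clear lid; origin: centre of its underside. The pan is 46 mm wide inside and too shallow under the lid for stones to ride over one another, so they stay in single file; in a closed row at the drain end the centres are at pan x of about 72, 34 and -5 mm
- stone_2: porous stone, a brown-grey disc 39 mm across and 9 mm thick, 21 g, lying flat in the pan under the clear lid; origin: centre of its underside. The pan is 46 mm wide inside and too shallow under the lid for stones to ride over one another, so they stay in single file; in a closed row at the drain end the centres are at pan x of about 72, 34 and -5 mm
- brass_weight: bystander: brass weight 29 mm across, 50 mm high; origin under its centre
- cutter_ring: bystander: steel cutting ring 70 mm across, 20 mm high; origin under its centre
- soil_specimen: bystander: brown clay cylinder standing upright, 39 mm across, 78 mm high; origin under its centre

How it is judged (in metres and radians):
On the way, in this order (a step that is already met when the one before it is completed fails the run):
1. the pan is tipped with its lid on and all three stones have slid to the drain end (angle between pan's own z axis and vertical above 0.42 rad and z of lid in the frame of pan between 0.006 and 0.02 m and x of lid in the frame of pan between -0.025 and 0.025 m and y of lid in the frame of pan between -0.01 and 0.01 m and x of each of stone_0, stone_1, stone_2 in the frame of pan above -0.014 m and z of each of stone_0, stone_1, stone_2 in the frame of pan below 0.014 m), for 0.1 s.
2. the pan stands flat on the bench again, let go, lid on, stones still in their row (angle between pan's own z axis and vertical below 0.03 rad and height (world z) of pan below 0.004 m and contact force between the fingers and pan below 0.2 N and z of lid in the frame of pan between 0.006 and 0.02 m and x of lid in the frame of pan between -0.025 and 0.025 m and y of lid in the frame of pan between -0.01 and 0.01 m and x of each of stone_0, stone_1, stone_2 in the frame of pan above -0.014 m and z of each of stone_0, stone_1, stone_2 in the frame of pan below 0.014 m), for 0.2 s.
At the end, for the whole second after the job is handed in: Pan flat on the bench (2 degrees); the three stones flat in it in a row at the drain end (every centre less than 14 mm behind the pan's middle, 9 mm of slack); lid lying flat on its flanges on the bare bench (4 mm in height, 2 degrees); all at rest (angle between each of pan, lid's own z axis and vertical below 0.03 rad and height (world z) of each of pan, lid below 0.004 m and height (world z) of lid above -0.004 m and x of each of stone_0, stone_1, stone_2 in the frame of pan above -0.014 m and z of each of stone_0, stone_1, stone_2 in the frame of pan below 0.014 m and linear speed of each of pan, lid, stone_0, stone_1, stone_2 below 0.01 m/s); the robot touches nothing.
It fails at once if the lid slides more than 25 mm along the pan, or comes off its rim, while the pan is tipped by more than 8 degrees (angle between pan's own z axis and vertical above 0.14 rad and not (z of lid in the frame of pan between 0.006 and 0.02 m and x of lid in the frame of pan between -0.025 and 0.025 m and y of lid in the frame of pan between -0.01 and 0.01 m)).
It fails at once if a stone shoots down faster than 0.5 m/s (linear speed of any of stone_0, stone_1, stone_2 above 0.5 m/s).
It fails at once if the brass weight, the cutting ring or the clay specimen is moved more than 10 mm or knocked over (distance of any of brass_weight, cutter_ring, soil_specimen from where it was at the start of the episode above 0.01 m or angle between any of brass_weight, cutter_ring, soil_specimen's own z axis and vertical above 0.3 rad).
It also fails if it takes over 66 s, if anything falls off the work surface, if the arm or the gripper's body presses on something with over 40 N, if the wrist force passes 120 N, or if a joint passes its speed limit or range.

## Robot

A 7-joint arm with a two-finger parallel gripper is mounted at the origin on a cart in front of the work surface, level with it; the furniture and walls round the work are solid. World frame = base frame: x ahead of the robot, y to its left, z up, the work surface at z = 0. Lengths are in mm, angles in rad, forces in N, time in s.
With the tool pointing down it reaches from about 400 to 750 mm from the base axis. Payload 19.5 kg.
Tool frame: the origin (TCP) lies on the centre line of the jaws, within the pads' length; the fingertips stand 8 mm ahead of it and the grasp point (between the pads) lies 11 mm behind it; z points along the fingers, y is the direction in which the jaws open and shut (so a half turn about z gives the same grasp; the last joint's range is limited). The gripper opens to 85 mm and grips with 20 to 120 N. Pads are 22 mm wide; open, the fingers measure 114 mm over their backs; the gripper's body (76 mm by 85 mm) begins 54 mm behind the grasp point. The pads swing forward as they close: fully open they stand 13 mm farther back than shut.
Start: joints at [1.201, 0.707, -0.028, 1.485, 0.022, 0.951, -0.075], TCP at [185.12, -544.359, 239.268] pointing down, gripper open.
Joint ranges: [-2.71, 2.71], [-0.32, 2.16], [-1.57, 1.52], [0, 2.45], [-1.46, 4.6], [0, 2.02], [-2.83, 2.83]. Speed limits (rad/s): [1.89, 1.89, 2.57, 2.57, 3.01, 3.01, 3.01].

## Interface

Orientations are given as a unit quaternion [x, y, z, w].
In Python, from cell import * gives the robot as it stands.
- The arm moves only by the tool drive_tool, never from a script. Its argument "motion" is a list that holds one entry, the list of rows, each a list of 7 numbers: the opening in per cent of the stroke, from 0 (shut) to 100 (fully open), then the shift along the world's x, y, z in cm, then the turn, a rotation vector about the world's x, y, z in degrees. A call has 1 to 10 rows; each row shifts and turns the commanded pose from where the row before left it; what a row does not reach is not made up. A row lasts 1/12 s, in which the tool goes at most 41.7 mm and 7.16 degrees, less where a joint would pass 70% of its speed; a pose out of reach is approached as far as the arm can. A call with a gripper value outside its range is refused whole. The fingers move at their own pace and stop on an object; the grip force is fixed at half the most. Time passes only in rows, so rows that do not move let the fingers close. It gives the time, the measured TCP pose, the force and the opening at its end, in the units of the state.
- get_state(): the state, without advancing time (a new reading comes with each control period).
- read_camera(name): name is "scene" or "top" or "wrist"; returns a dict with "color" (420x560x3 uint8, red, green, blue), "z_map" (420x560 float32, mm along the optical axis (not along the pixel's ray), 0 where there is no reading), "K" (3x3 intrinsics, pixels), "k1" (the pictures are not rectified: a ray, as slopes to the right and down, at radius r is drawn at 1 + k1 r^2 times it, then the intrinsics apply), "R" (3x3) and "t" (3): a world point X has camera coordinates R X + t. Camera axes: x right, y down, z forward; pixel columns grow to the right and rows downward; lengths in mm; the calibration is good to about 2 mm. A picture is of the moment at which its call begins.
- job_done(): hands the job in, once; it reports no verdict.
The state is a dict: "clock": time; "joints": joint angles; "qd": joint speeds; "joint_efforts": joint torques, N m; "ee_pos": TCP position; "orientation": TCP orientation; "wrist_force": force on the tool from outside, world axes, zero at the start; "torque": the same for the moment, N m; "opening": finger opening in mm.
Only numpy, scipy, OpenCV 4.12 (cv2) and the standard library are available. Lean on these libraries where they do the work, as an engineer would, in place of code of your own. Each camera call takes 0.05 s, during which the arm holds its last target. There are 200 camera calls.

## Working session

There is one attempt and no reset: what is moved stays moved. The work goes in short steps, Python scripts to look and compute and a tool call to move; the robot and the scene stay as the last step left them, time stands still between calls to the robot, and variables do not carry over. Pictures are saved under pics/ and viewed, about 8 in all and at most 12, crops included, and the job is handed in when it is done.

Besides the shell and the picture viewer there is one more tool, called after "Call:" in YAML: its name, and indented under it one key for each argument. drive_tool: Moves the arm, as the interface text tells. Its arguments: {"type":"object","properties":{"motion":{"type":"array","items":{"type":"array","items":{"type":"array","items":{"type":"number"}}}}},"required":["motion"]}

```bash
mkdir -p pics; ls; cat > h.py <<'E'
from cell import *
import numpy as np, cv2
def snap(n,f=None):
    c=read_camera(n); 
    if f: cv2.imwrite('pics/'+f,c['color'][:,:,::-1])
    np.savez('last_'+n+'.npz',**c); return c
def ray(c,u,v):
    K=c['K']; d=np.array([(u-K[0,2])/K[0,0],(v-K[1,2])/K[1,1]]); s=d.copy()
    for _ in range(20): s=d/(1+float(c['k1'])*(s@s))
    return np.array([s[0],s[1],1.])
def pt(c,u,v,z=None):
    r=ray(c,u,v); R=c['R'];t=c['t']
    o=-R.T@t; d=R.T@r
    if z is None:
        return o+d*float(np.median(c['z_map'][int(v)-1:int(v)+2,int(u)-1:int(u)+2]))
    return o+d*(z-o[2])/d[2]
def tri(c1,p1,c2,p2):
    o1=-c1['R'].T@c1['t'];o2=-c2['R'].T@c2['t'];d1=c1['R'].T@ray(c1,*p1);d2=c2['R'].T@ray(c2,*p2)
    s=np.linalg.lstsq(np.c_[d1,-d2],o2-o1,rcond=None)[0]
    a=o1+s[0]*d1;b=o2+s[1]*d2
    return (a+b)/2,np.linalg.norm(a-b)
def load(n): return dict(np.load('last_'+n+'.npz'))
E
python3 - <<'E'
from h import *
a=snap('top');b=snap('scene')
cv2.imwrite('pics/top0.png',a['color'][:,:,::-1]);cv2.imwrite('pics/scene0.png',b['color'][:,:,::-1])
print(get_state())
for c in(a,b): print(c['K'],c['k1'],-c['R'].T@c['t'],c['R'])
E
```

```text
pics
{'clock': 0.1, 'joints': array([ 1.20130539,  0.70704673, -0.02765641,  1.48493804,  0.02196879,
        0.95090379, -0.07550135]), 'qd': array([-0.00165862, -0.00126987,  0.00021842,  0.00041828,  0.00110271,
       -0.00208055, -0.00209374]), 'joint_efforts': array([ 4.58214985e-03, -8.84292984e+01,  1.23789288e+00, -2.36451030e+01,
        1.71215460e-02,  5.12486717e-03,  7.82447728e-06]), 'ee_pos': array([ 185.07568302, -544.16134515,  238.87376061]), 'orientation': array([ 9.86598278e-01,  1.63167369e-01, -7.09783955e-05, -4.93024545e-04]), 'wrist_force': array([ 0.6892579 ,  0.80287972, -0.50839259]), 'torque': array([-0.04478033, -0.050166  ,  0.00357949]), 'opening': 85.4122010165643}
[[532.1322073    0.         275.80941659]
 [  0.         532.1322073  215.14226336]
 [  0.           0.           1.        ]] -0.16292202850538112 [ 396.28507824   36.01904975 1024.76293086] [[ 0.04834884 -0.99881861 -0.00487586]
 [-0.9712948  -0.04587708 -0.23341315]
 [ 0.23291371  0.01602116 -0.97236543]]
[[480.3790464    0.         285.25673822]
 [  0.         480.3790464  214.33566386]
 [  0.           0.           1.        ]] -0.014757398925999827 [144.93899132 954.64099103 608.8818062 ] [[-0.88923594 -0.45684137  0.02356687]
 [-0.23343748  0.40887187 -0.88223054]
 [ 0.39340358 -0.7900125  -0.47022747]]
```

View pics/top0.png

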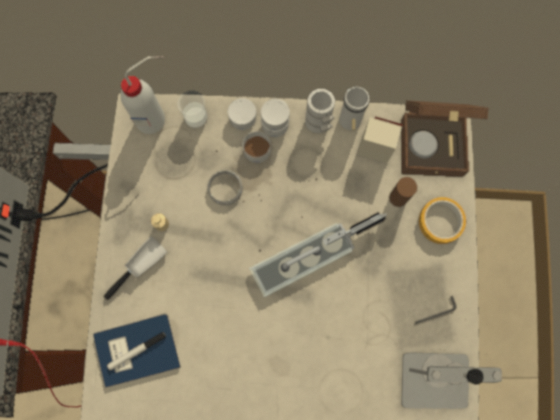

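View pics/scene0.png

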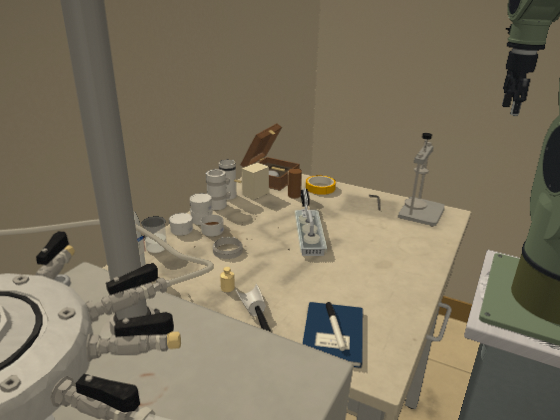

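Top view: the pan runs from its drain end at about (258,283) to the handle tip at (384,216). The clay cylinder stands at (403,190), the ring at (224,188) and the brass weight at (159,221). I'll enlarge the pan in both views.

```bash
python3 - <<'E'
from h import *
a=load('top');b=load('scene')
A=cv2.resize(a['color'][170:305,240:430],None,fx=4,fy=4,interpolation=2)[:,:,::-1]
B=cv2.resize(b['color'][160:270,270:350],None,fx=5,fy=5,interpolation=2)[:,:,::-1]
cv2.imwrite('pics/topc.png',A);cv2.imwrite('pics/scenec.png',B)
E
```

```text
(no output)
```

View pics/topc.png

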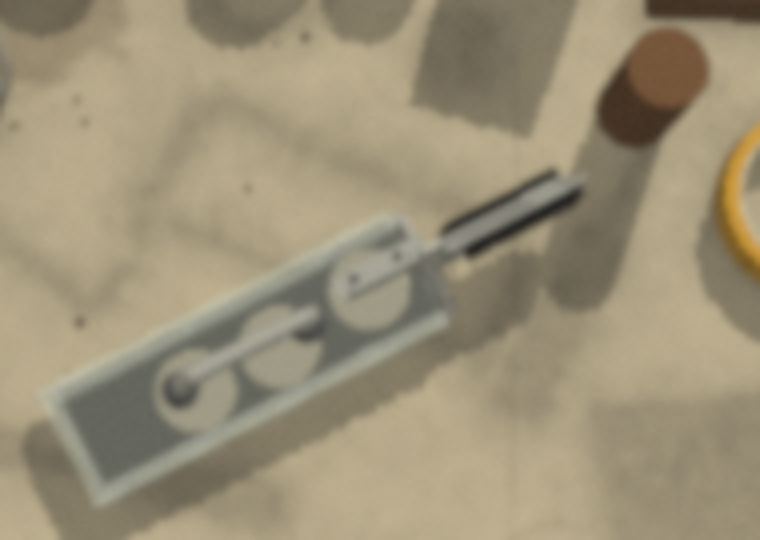

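View pics/scenec.png

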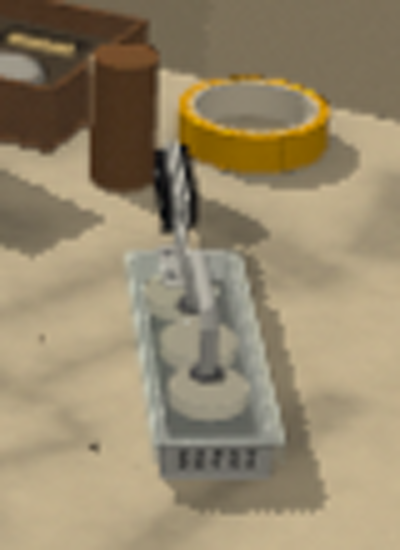

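```bash
python3 - <<'E'
from h import *
a=load('top');b=load('scene')
T=lambda x,y:(240+x/4,170+y/4)
S=lambda x,y:(270+x/5,160+y/5)
print('handle',tri(a,T(512,214),b,S(178,188)))
print('bow',tri(a,T(252,348),b,S(194,278)))
C=[pt(a,*T(*p),24) for p in[(45,396),(98,503),(448,318),(397,217)]]
for c in C: print(c)
print('centre',np.mean(C,0),[np.linalg.norm(C[i]-C[(i+1)%4]) for i in range(4)])
d=(C[0]+C[1]-C[2]-C[3])/2; yaw=np.arctan2(d[1],d[0]);print('yaw',np.degrees(yaw))
print('handle ends z48',pt(a,*T(453,242),48),pt(a,*T(570,190),48))
print('handle mid z50',pt(a,*T(512,214),50),'bow z60',pt(a,*T(252,348),60))
print('zmap handle',pt(a,*T(512,214)),'bow',pt(a,*T(252,348)))
for n,p,z in[('clay',(668,68),78),('cross',(248,350),60)]: print(n,pt(a,*T(*p),z))
for n,p,z in[('stone',(197,390),15),('stone',(280,347),15),('stone',(369,288),15)]: print(n,pt(a,*T(*p),z))
print('ring',pt(a,224,188,20),'brass',pt(a,159,221,50))
print('yellow tape',pt(a,443,220,20))
for p in [(120,95),(470,95),(470,400),(85,400)]: print(pt(a,*p,0))
E
```

```text
handle (array([ 623.89995657, -125.36670184,   33.86170762]), np.float64(3.3526747527950804))
bow (array([554.04106852,  -1.22454828,  53.61609702]), np.float64(4.306860597110933))
[529.11467244  93.86551852  24.        ]
[479.88339121  66.16307149  24.        ]
[575.43078759 -96.18627407  24.        ]
[623.72408397 -70.6468767   24.        ]
centre [552.0382338   -1.70114019  24.        ] [np.float64(56.49021705927218), np.float64(188.3789132539951), np.float64(54.63060765777826), np.float64(189.77689251927114)]
yaw 120.18935786170596
handle ends z48 [607.46158392 -94.76073255  48.        ] [ 635.20530313 -150.21493489   48.        ]
handle mid z50 [ 621.79128456 -122.24603497   50.        ] bow z60 [550.95385492  -1.65948136  60.        ]
zmap handle [ 621.80257895 -122.25396161   49.95117937] bow [551.19926667  -1.71926559  58.46921809]
clay [ 688.73325998 -190.94927352   78.        ]
cross [5.49943379e+02 1.36390097e-01 6.00000000e+01]
stone [536.67649851  22.0504634   15.        ]
stone [559.27192719 -16.8206403   15.        ]
stone [590.01461239 -58.81461067  15.        ]
ring [687.0896537  157.22907604  20.        ] brass [607.91423559 272.76671336  50.        ]
yellow tape [ 642.66056417 -276.4331103    20.        ]
[891.32560762 400.43543192   0.        ]
[ 928.50832369 -353.75193797    0.        ]
[ 297.53677982 -334.05632728    0.        ]
[261.94585238 399.3239532    0.        ]
```

Held against the text: measured pan yaw is 120.2°, centre (551.5,-1) and handle mid (622,-123), which is within 1 mm of where pan x -141 should fall. I'll check the height of the stand near the arm's path, then move.

```bash
python3 - <<'E'
from h import *
a=load('top');b=load('scene')
print('stand top',tri(a,(475,376),b,(427,137)))
print(pt(b,427,137),pt(a,475,376))
E
```

```text
stand top (array([ 353.0889458 , -264.85034344,  213.647108  ]), np.float64(2.2518301567497527))
[ 349.35239532 -249.50695487  218.83471349] [ 354.78975393 -260.27560077  225.22422639]
```

Call:
drive_tool:
  motion:
    - [[100,0,0,4,0,0,0],[100,0,0,4,0,0,0],[100,0,0,3,0,0,0]]

```text
clock: 0.35
ee_pos: [185.1, -544.3, 352.0]
orientation: [0.987, 0.163, 0.0, 0.001]
wrist_force: [-0.0, 0.1, 1.1]
opening: 85.4
```

Call:
drive_tool:
  motion:
    - [[100,3.2,1.6,0,0,0,7],[100,3.2,1.6,0,0,0,7],[100,3.2,1.6,0,0,0,7],[100,3.2,1.6,0,0,0,7],[100,3.2,1.6,0,0,0,7],[100,3.2,1.6,0,0,0,7],[100,3.2,1.6,0,0,0,7],[100,3.2,1.6,0,0,0,7],[100,3.2,1.6,0,0,0,7],[100,3.2,1.6,0,0,0,7]]

```text
clock: 1.18
ee_pos: [506.4, -383.4, 349.1]
orientation: [0.713, 0.702, -0.0, -0.0]
wrist_force: [-0.8, -0.5, -0.3]
opening: 85.3
```

Call:
drive_tool:
  motion:
    - [[100,1.3,3.1,-1.5,0,0,4],[100,1.3,3.1,-1.5,0,0,4],[100,1.3,3.1,-1.5,0,0,4],[100,1.3,3.1,-1.5,0,0,4],[100,1.3,3.1,-1.5,0,0,4],[100,1.3,3.1,-1.5,0,0,4],[100,1.3,3.1,-1.5,0,0,4],[100,0,0,0,0,0,0],[100,0,0,0,0,0,0]]

```text
clock: 1.93
ee_pos: [596.3, -165.7, 243.3]
orientation: [0.523, 0.852, -0.0, -0.001]
wrist_force: [-0.4, -1.1, 1.2]
opening: 85.3
```

```bash
python3 - <<'E'
from h import *
a=snap('wrist');s=get_state();print(s['ee_pos'],s['orientation'],s['joints'])
cv2.imwrite('pics/w1.png',a['color'][:,:,::-1])
E
```

```text
[ 596.006034   -167.44967641  243.95474759] [ 5.24170961e-01  8.51612917e-01 -3.51448300e-04 -3.44953653e-04] [ 0.41254359  0.7969951  -0.42802321  1.2917999   0.33586243  1.12381916
  0.421157  ]
```

View pics/w1.png

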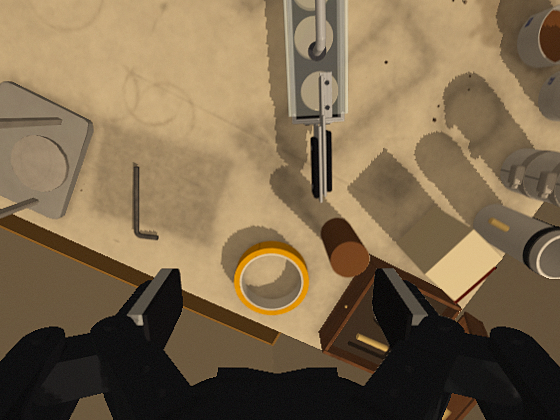

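Wrist view: the split handle runs vertically, its scales from (322,133) to (322,190). The clay is at (345,247), and the fingers are lined up with the handle. Next I'll triangulate the handle from the wrist and top views.

```bash
python3 - <<'E'
from h import *
a=load('top');w=load('wrist')
T=lambda x,y:(240+x/4,170+y/4)
print(tri(a,T(512,214),w,(321.5,161)), pt(w,321.5,161,50),pt(w,321.5,161))
p=[pt(w,*q,50) for q in [(322,133),(321.5,190)]];print(p,np.degrees(np.arctan2(*(p[0]-p[1])[[1,0]])))
q=get_state()['orientation'];print('ytool',np.degrees(2*np.arctan2(q[1],q[0]))-90)
# local depth top of handle
c=w['color'][125:205,285:360]
cv2.imwrite('pics/w1c.png',cv2.resize(c,None,fx=7,fy=7,interpolation=2)[:,:,::-1])
z=w['z_map'];
for v in (140,150,160,170,180):print([int(x) for x in z[v,308:336]])
E
```

```text
(array([ 619.27529851, -119.01191917,   66.45068224]), np.float64(2.7864148432580405)) [ 623.57285784 -119.44726673   50.        ] [ 623.4385681  -119.40196515   50.732247  ]
[array([610.72188724, -95.31749964,  50.        ]), array([ 638.02485061, -145.40700337,   50.        ])] 118.59407372192105
ytool 26.775092394889825
[370, 369, 340, 330, 323, 322, 320, 320, 321, 321, 321, 321, 319, 319, 325, 320, 319, 320, 320, 320, 321, 321, 321, 322, 370, 370, 369, 370]
[372, 374, 373, 334, 326, 323, 324, 323, 324, 324, 324, 323, 323, 321, 328, 322, 323, 323, 324, 325, 324, 323, 323, 324, 373, 373, 373, 372]
[376, 377, 377, 341, 331, 329, 327, 326, 326, 328, 328, 326, 324, 324, 332, 325, 326, 324, 327, 327, 325, 326, 326, 327, 377, 377, 379, 377]
[379, 380, 379, 345, 334, 329, 329, 329, 330, 331, 329, 330, 328, 328, 336, 330, 328, 328, 331, 329, 329, 329, 329, 328, 379, 379, 380, 380]
[382, 383, 383, 352, 342, 334, 331, 333, 332, 332, 333, 332, 331, 331, 341, 333, 331, 331, 332, 332, 332, 332, 334, 333, 382, 383, 383, 384]
```

View pics/w1c.png

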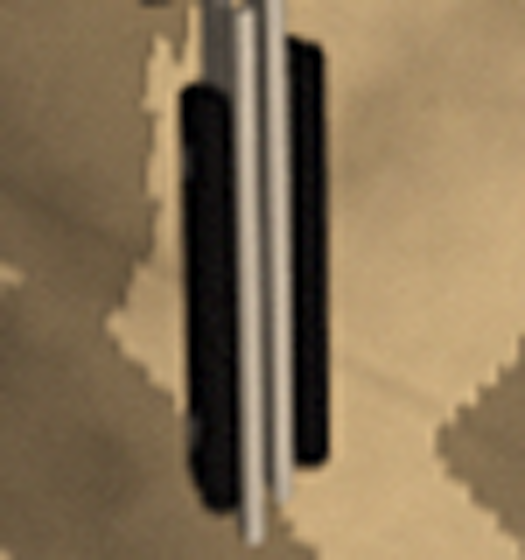

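Call:
drive_tool:
  motion:
    - [[100,0.9,1.5,-3,0,0,0.9],[100,0.9,1.5,-3,0,0,0.9],[100,0.95,1.5,-3,0,0,0.9],[100,0,0,-3,0,0,0],[100,0,0,0,0,0,0]]

```text
clock: 2.4
ee_pos: [621.5, -122.9, 119.6]
orientation: [0.504, 0.864, -0.002, -0.003]
wrist_force: [-1.4, -0.8, -1.5]
opening: 85.5
```

```bash
python3 - <<'E'
from h import *
a=snap('wrist');s=get_state();print(s['ee_pos'],s['orientation'],s['joints'])
c=a['color'][:,140:460]
cv2.imwrite('pics/w2.png',cv2.resize(c,None,fx=1.4,fy=1.4)[:,:,::-1])
E
```

```text
[ 622.42482571 -123.6179327   122.8425422 ] [ 0.50466833  0.86331118 -0.00113043 -0.00155127] [ 0.31766316  0.96022554 -0.38938873  1.36415973  0.40909707  0.90047597
  0.33506619]
```

View pics/w2.png

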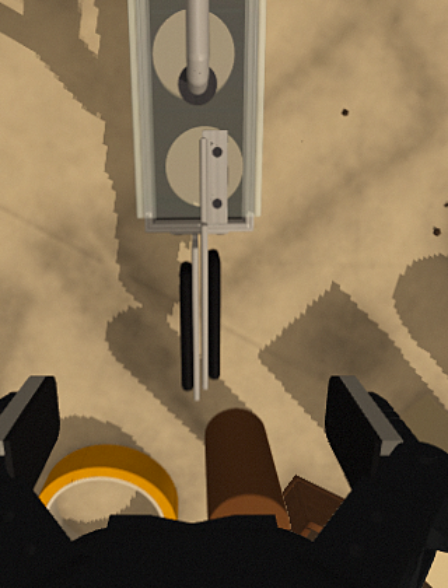

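```bash
python3 - <<'E'
from h import *
w1=load('wrist')
U=lambda x,y:(140+x/1.4,y/1.4)
print('both scales mid',pt(w1,*U(200,320),50))
p=[pt(w1,*U(*q),50) for q in[(186,263),(187,389),(214,250),(214,379)]];print(p,[np.linalg.norm(p[1]-p[0]),np.linalg.norm(p[3]-p[2])])
print('pan end corners z22',pt(w1,*U(146,226),22),pt(w1,*U(254,226),22),'lid end',pt(w1,*U(136,216),24),pt(w1,*U(258,216),24))
print('pan top vs wrist depth at handle', pt(w1,*U(213,320))[2],pt(w1,*U(187,320))[2])
s=get_state();print(s['ee_pos'])
E
```

```text
both scales mid [ 624.61477259 -119.41720616   50.        ]
[array([605.44342511, -98.68239083,  50.        ]), array([ 636.97747851, -154.05953501,   50.        ]), array([613.51989379, -87.22899098,  50.        ]), array([ 645.85493709, -142.73396963,   50.        ])] [np.float64(63.72616904647236), np.float64(64.23673154669575)]
pan end corners z22 [581.06272148 -97.54764529  22.        ] [628.63921313 -70.66425185  22.        ] lid end [574.4275173  -95.24749842  24.        ] [627.40343228 -65.32388222  24.        ]
pan top vs wrist depth at handle 50.13464458055003 50.546155191795805
[ 622.42482571 -123.6179327   122.8425422 ]
```

Call:
drive_tool:
  motion:
    - [[100,0.15,0.1,-2.5,0,0,0],[100,0.15,0.1,-2.5,0,0,0],[100,0,0,-2.5,0,0,0],[100,0,0,-2,0,0,0],[100,0,0,0,0,0,0]]

```text
clock: 2.87
ee_pos: [625.7, -122.0, 28.2]
orientation: [0.505, 0.863, -0.001, -0.001]
wrist_force: [-1.0, 0.1, -0.2]
opening: 85.8
```

Call:
drive_tool:
  motion:
    - [[60,0,0,0,0,0,0],[40,0,0,0,0,0,0],[30,0,0,0,0,0,0],[25,0,0,0,0,0,0],[20,0,0,0,0,0,0],[10,0,0,0,0,0,0],[0,0,0,0,0,0,0],[0,0,0,0,0,0,0],[0,0,0,0,0,0,0],[0,0,0,0,0,0,0]]

```text
clock: 3.7
ee_pos: [626.6, -120.7, 30.1]
orientation: [0.504, 0.864, -0.0, 0.0]
wrist_force: [-3.7, -1.9, 11.3]
opening: 16.9
```

```bash
python3 - <<'E'
from h import *
s=get_state();print(s)
E
```

```text
{'clock': 3.7, 'joints': array([ 0.29274309,  1.09221672, -0.34334605,  1.39506622,  0.46340626,
        0.73421857,  0.28870128]), 'qd': array([ 0.00036841, -0.00059443,  0.00012729,  0.00220975,  0.00062843,
       -0.00022047,  0.00186407]), 'joint_efforts': array([-1.34323027e+00, -1.00030375e+02, -6.75076693e+00, -1.74913001e+01,
       -5.98755665e-02, -1.32403236e+00, -7.16372486e-02]), 'ee_pos': array([ 626.61926703, -120.69818422,   30.05338956]), 'orientation': array([ 5.04012363e-01,  8.63696365e-01, -3.06173096e-04,  1.82240366e-04]), 'wrist_force': array([-3.65554411, -1.91726452, 11.27672728]), 'torque': array([-0.16866327,  0.95102242,  0.06113191]), 'opening': 16.876393812408054}
```

```bash
python3 - <<'E'
import numpy as np
A=[0,7,14,21,28,30.5,33,35.5,38,40.5,43,45.5,48]
f=lambda d:np.array([-233*np.cos(r:=np.radians(d))+30*np.sin(r),233*np.sin(r)+30*np.cos(r)])
for a,b in zip(A,A[1:]):
    d=(f(b)-f(a))/100; t=(b-a)/10
    print(b,np.round([-.495*d[0],.869*d[0],d[1],-.869*t,-.495*t],3), f(b).round(1), (626.6-.495*(f(b)[0]+233)).round(1),(-120.7+.869*(f(b)[0]+233)).round(1))
E
```

```text
7 [-0.027  0.047  0.282 -0.608 -0.346] [-227.6   58.2] 623.9 -116.0
14 [-0.043  0.076  0.273 -0.608 -0.346] [-218.8   85.5] 619.6 -108.4
21 [-0.06   0.105  0.26  -0.608 -0.346] [-206.8  111.5] 613.6 -97.9
28 [-0.075  0.131  0.244 -0.608 -0.346] [-191.6  135.9] 606.1 -84.8
30.5 [-0.03   0.053  0.082 -0.217 -0.124] [-185.5  144.1] 603.1 -79.5
33 [-0.032  0.056  0.08  -0.217 -0.124] [-179.1  152.1] 599.9 -73.8
35.5 [-0.034  0.059  0.077 -0.217 -0.124] [-172.3  159.7] 596.5 -67.9
38 [-0.035  0.062  0.074 -0.217 -0.124] [-165.1  167.1] 593.0 -61.7
40.5 [-0.037  0.065  0.07  -0.217 -0.124] [-157.7  174.1] 589.3 -55.3
43 [-0.038  0.067  0.067 -0.217 -0.124] [-149.9  180.8] 585.5 -48.5
45.5 [-0.04   0.07   0.064 -0.217 -0.124] [-141.9  187.2] 581.5 -41.5
48 [-0.041  0.072  0.06  -0.217 -0.124] [-133.6  193.2] 577.4 -34.3
```

Call:
drive_tool:
  motion:
    - [[0,-0.027,0.047,0.282,-0.608,-0.346,0],[0,-0.027,0.047,0.282,-0.608,-0.346,0],[0,-0.027,0.047,0.282,-0.608,-0.346,0],[0,-0.027,0.047,0.282,-0.608,-0.346,0],[0,-0.027,0.047,0.282,-0.608,-0.346,0],[0,-0.027,0.047,0.282,-0.608,-0.346,0],[0,-0.027,0.047,0.282,-0.608,-0.346,0],[0,-0.027,0.047,0.282,-0.608,-0.346,0],[0,-0.027,0.047,0.282,-0.608,-0.346,0],[0,-0.027,0.047,0.282,-0.608,-0.346,0]]

```text
clock: 4.53
ee_pos: [623.7, -115.3, 57.6]
orientation: [0.503, 0.862, -0.031, 0.053]
wrist_force: [-0.0, 0.8, -2.7]
opening: 17.0
```

```bash
cat > pan.py <<'E'
from h import *
import sys
from scipy.spatial.transform import Rotation as Ro
s=get_state();R=Ro.from_quat(s['orientation']).as_matrix()
print(s['clock'],s['ee_pos'].round(1),'tilt',np.degrees(np.arccos(-R[2,2])).round(2),'F',s['wrist_force'].round(1),'M',s['torque'].round(2),s['opening'],s['joints'].round(2))
if len(sys.argv)>1:
    b=snap('scene');w=snap('wrist')
    B=cv2.resize(b['color'][150:280,230:370],None,fx=4,fy=4,interpolation=2)
    W=cv2.resize(w['color'],(560,420))
    im=np.zeros((560,560+0,3),np.uint8);cv2.imwrite('pics/'+sys.argv[1],B[:,:,::-1]);cv2.imwrite('pics/w_'+sys.argv[1],W[:,:,::-1])
E
python3 pan.py tip7.png
```

```text
4.5333 [ 623.7 -115.3   57.6] tilt 7.03 F [-0.   0.8 -2.7] M [0.45 0.24 0.02] 17.02406512226053 [ 0.2   1.01 -0.24  1.5   0.53  0.63  0.17]
```

View pics/tip7.png

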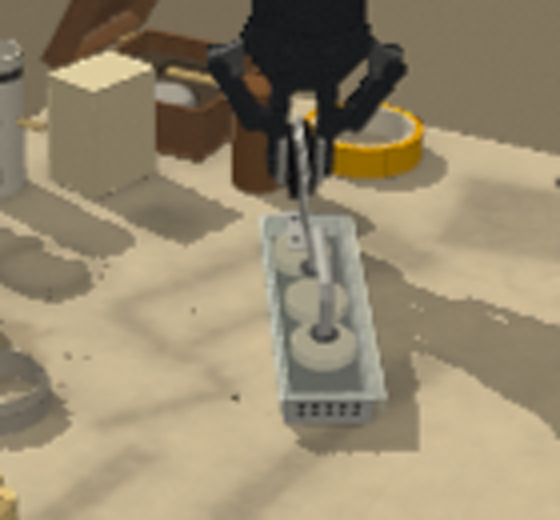

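The pan is tipping about its drain edge with the lid seated, and the vertical load of 2.7 N is about half its weight, as expected. I'll carry on.

Call:
drive_tool:
  motion:
    - [[0,-0.043,0.076,0.273,-0.608,-0.346,0],[0,-0.043,0.076,0.273,-0.608,-0.346,0],[0,-0.043,0.076,0.273,-0.608,-0.346,0],[0,-0.043,0.076,0.273,-0.608,-0.346,0],[0,-0.043,0.076,0.273,-0.608,-0.346,0],[0,-0.043,0.076,0.273,-0.608,-0.346,0],[0,-0.043,0.076,0.273,-0.608,-0.346,0],[0,-0.043,0.076,0.273,-0.608,-0.346,0],[0,-0.043,0.076,0.273,-0.608,-0.346,0],[0,-0.043,0.076,0.273,-0.608,-0.346,0]]

```text
clock: 5.47
ee_pos: [619.5, -107.8, 85.0]
orientation: [0.5, 0.857, -0.061, 0.106]
wrist_force: [-0.8, -0.1, -2.6]
opening: 17.5
```

Call:
drive_tool:
  motion:
    - [[0,-0.06,0.105,0.26,-0.608,-0.346,0],[0,-0.06,0.105,0.26,-0.608,-0.346,0],[0,-0.06,0.105,0.26,-0.608,-0.346,0],[0,-0.06,0.105,0.26,-0.608,-0.346,0],[0,-0.06,0.105,0.26,-0.608,-0.346,0],[0,-0.06,0.105,0.26,-0.608,-0.346,0],[0,-0.06,0.105,0.26,-0.608,-0.346,0],[0,-0.06,0.105,0.26,-0.608,-0.346,0],[0,-0.06,0.105,0.26,-0.608,-0.346,0],[0,-0.06,0.105,0.26,-0.608,-0.346,0]]

```text
clock: 6.3
ee_pos: [613.5, -97.3, 110.9]
orientation: [0.495, 0.849, -0.092, 0.158]
wrist_force: [0.4, -0.6, -0.9]
opening: 16.9
```

Call:
drive_tool:
  motion:
    - [[0,-0.075,0.131,0.244,-0.608,-0.346,0],[0,-0.075,0.131,0.244,-0.608,-0.346,0],[0,-0.075,0.131,0.244,-0.608,-0.346,0],[0,-0.075,0.131,0.244,-0.608,-0.346,0],[0,-0.075,0.131,0.244,-0.608,-0.346,0],[0,-0.075,0.131,0.244,-0.608,-0.346,0],[0,-0.075,0.131,0.244,-0.608,-0.346,0],[0,-0.075,0.131,0.244,-0.608,-0.346,0],[0,-0.075,0.131,0.244,-0.608,-0.346,0],[0,-0.075,0.131,0.244,-0.608,-0.346,0]]

```text
clock: 7.13
ee_pos: [605.9, -84.1, 135.3]
orientation: [0.489, 0.838, -0.122, 0.209]
wrist_force: [-0.2, -0.8, -2.8]
opening: 17.2
```

```bash
python3 pan.py tip28.png
```

```text
7.1333 [605.9 -84.1 135.3] tilt 28.03 F [-0.2 -0.8 -2.8] M [ 0.52  0.28 -0.01] 17.208778193013057 [-0.25  0.88  0.23  1.78  0.74  0.41 -0.28]
```

Call:
drive_tool:
  motion:
    - [[0,-0.03,0.053,0.082,-0.217,-0.124,0],[0,-0.03,0.053,0.082,-0.217,-0.124,0],[0,-0.03,0.053,0.082,-0.217,-0.124,0],[0,-0.03,0.053,0.082,-0.217,-0.124,0],[0,-0.03,0.053,0.082,-0.217,-0.124,0],[0,-0.03,0.053,0.082,-0.217,-0.124,0],[0,-0.03,0.053,0.082,-0.217,-0.124,0],[0,-0.03,0.053,0.082,-0.217,-0.124,0],[0,-0.03,0.053,0.082,-0.217,-0.124,0],[0,-0.03,0.053,0.082,-0.217,-0.124,0]]

```text
clock: 8.07
ee_pos: [603.1, -79.1, 143.5]
orientation: [0.486, 0.833, -0.132, 0.228]
wrist_force: [0.5, 0.4, -4.2]
opening: 17.1
```

Call:
drive_tool:
  motion:
    - [[0,-0.032,0.056,0.08,-0.217,-0.124,0],[0,-0.032,0.056,0.08,-0.217,-0.124,0],[0,-0.032,0.056,0.08,-0.217,-0.124,0],[0,-0.032,0.056,0.08,-0.217,-0.124,0],[0,-0.032,0.056,0.08,-0.217,-0.124,0],[0,-0.032,0.056,0.08,-0.217,-0.124,0],[0,-0.032,0.056,0.08,-0.217,-0.124,0],[0,-0.032,0.056,0.08,-0.217,-0.124,0],[0,-0.032,0.056,0.08,-0.217,-0.124,0],[0,-0.032,0.056,0.08,-0.217,-0.124,0]]

```text
clock: 8.9
ee_pos: [599.9, -73.5, 151.4]
orientation: [0.483, 0.828, -0.142, 0.246]
wrist_force: [-0.6, 0.9, -4.0]
opening: 17.1
```

Call:
drive_tool:
  motion:
    - [[0,-0.034,0.059,0.077,-0.217,-0.124,0],[0,-0.034,0.059,0.077,-0.217,-0.124,0],[0,-0.034,0.059,0.077,-0.217,-0.124,0],[0,-0.034,0.059,0.077,-0.217,-0.124,0],[0,-0.034,0.059,0.077,-0.217,-0.124,0],[0,-0.034,0.059,0.077,-0.217,-0.124,0],[0,-0.034,0.059,0.077,-0.217,-0.124,0],[0,-0.034,0.059,0.077,-0.217,-0.124,0],[0,-0.034,0.059,0.077,-0.217,-0.124,0],[0,-0.034,0.059,0.077,-0.217,-0.124,0]]

```text
clock: 9.73
ee_pos: [596.5, -67.6, 159.1]
orientation: [0.48, 0.823, -0.153, 0.264]
wrist_force: [-0.3, 0.1, -3.3]
opening: 16.9
```

Call:
drive_tool:
  motion:
    - [[0,-0.035,0.062,0.074,-0.217,-0.124,0],[0,-0.035,0.062,0.074,-0.217,-0.124,0],[0,-0.035,0.062,0.074,-0.217,-0.124,0],[0,-0.035,0.062,0.074,-0.217,-0.124,0],[0,-0.035,0.062,0.074,-0.217,-0.124,0],[0,-0.035,0.062,0.074,-0.217,-0.124,0],[0,-0.035,0.062,0.074,-0.217,-0.124,0],[0,-0.035,0.062,0.074,-0.217,-0.124,0],[0,-0.035,0.062,0.074,-0.217,-0.124,0],[0,-0.035,0.062,0.074,-0.217,-0.124,0]]

```text
clock: 10.57
ee_pos: [593.0, -61.4, 166.5]
orientation: [0.476, 0.817, -0.163, 0.282]
wrist_force: [0.5, -0.2, -4.9]
opening: 16.5
```

```bash
python3 pan.py tip38.png
```

```text
10.5667 [593.  -61.4 166.5] tilt 38.0 F [ 0.5 -0.2 -4.9] M [ 0.86  0.55 -0.03] 16.545091189742127 [-0.52  0.89  0.5   1.87  0.83  0.34 -0.49]
```

View pics/tip38.png

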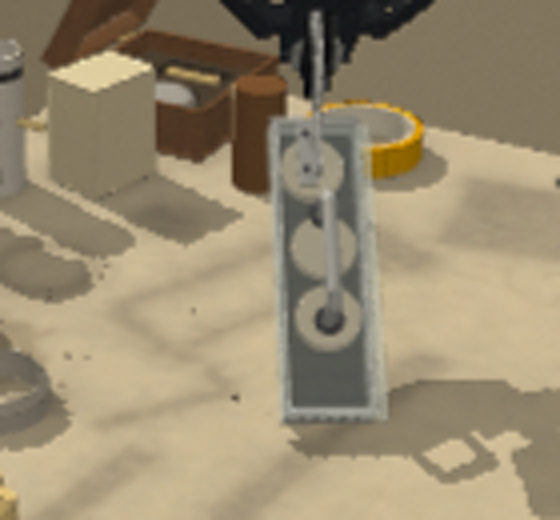

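At 38° the stones haven't started to slide. The wrist load of nearly the full weight suggests the drain edge barely touches, so I'll keep going slowly and drop the path about 2 mm.

Call:
drive_tool:
  motion:
    - [[0,-0.037,0.065,0.05,-0.217,-0.124,0],[0,-0.037,0.065,0.05,-0.217,-0.124,0],[0,-0.037,0.065,0.05,-0.217,-0.124,0],[0,-0.037,0.065,0.05,-0.217,-0.124,0],[0,-0.037,0.065,0.05,-0.217,-0.124,0],[0,-0.037,0.065,0.05,-0.217,-0.124,0],[0,-0.037,0.065,0.05,-0.217,-0.124,0],[0,-0.037,0.065,0.05,-0.217,-0.124,0],[0,-0.037,0.065,0.05,-0.217,-0.124,0],[0,-0.037,0.065,0.05,-0.217,-0.124,0]]

```text
clock: 11.5
ee_pos: [589.6, -55.7, 172.3]
orientation: [0.473, 0.81, -0.174, 0.3]
wrist_force: [3.0, -6.7, 7.1]
opening: 17.3
```

```bash
python3 pan.py tip40.png; python3 - <<'E'
import cv2,numpy as np
a=cv2.imread('pics/tip38.png').astype(int);b=cv2.imread('pics/tip40.png').astype(int)
print(abs(a-b)[120:420,270:390].mean())
E
```

```text
11.5 [589.6 -55.7 172.3] tilt 40.6 F [ 3.  -6.7  7.1] M [-1.09 -0.65  0.01] 17.263452164599762 [-0.58  0.91  0.57  1.89  0.85  0.32 -0.55]
14.679796296296296
```

Call:
drive_tool:
  motion:
    - [[0,-0.038,0.067,0.067,-0.217,-0.124,0],[0,-0.038,0.067,0.067,-0.217,-0.124,0],[0,-0.038,0.067,0.067,-0.217,-0.124,0],[0,-0.038,0.067,0.067,-0.217,-0.124,0],[0,-0.038,0.067,0.067,-0.217,-0.124,0],[0,-0.038,0.067,0.067,-0.217,-0.124,0],[0,-0.038,0.067,0.067,-0.217,-0.124,0],[0,-0.038,0.067,0.067,-0.217,-0.124,0],[0,-0.038,0.067,0.067,-0.217,-0.124,0],[0,-0.038,0.067,0.067,-0.217,-0.124,0]]

```text
clock: 12.43
ee_pos: [585.7, -49.0, 179.0]
orientation: [0.469, 0.803, -0.184, 0.318]
wrist_force: [3.3, -5.5, 6.6]
opening: 17.2
```

```bash
python3 pan.py tip43.png
```

```text
12.4333 [585.7 -49.  179. ] tilt 43.1 F [ 3.3 -5.5  6.6] M [-0.95 -0.48  0.02] 17.241699412306602 [-0.65  0.93  0.63  1.91  0.87  0.31 -0.59]
```

Call:
drive_tool:
  motion:
    - [[0,-0.04,0.07,0.064,-0.217,-0.124,0],[0,-0.04,0.07,0.064,-0.217,-0.124,0],[0,-0.04,0.07,0.064,-0.217,-0.124,0],[0,-0.04,0.07,0.064,-0.217,-0.124,0],[0,-0.04,0.07,0.064,-0.217,-0.124,0],[0,-0.04,0.07,0.064,-0.217,-0.124,0],[0,-0.04,0.07,0.064,-0.217,-0.124,0],[0,-0.04,0.07,0.064,-0.217,-0.124,0],[0,-0.04,0.07,0.064,-0.217,-0.124,0],[0,-0.04,0.07,0.064,-0.217,-0.124,0]]

```text
clock: 13.37
ee_pos: [581.7, -41.9, 185.4]
orientation: [0.465, 0.796, -0.194, 0.335]
wrist_force: [1.9, -5.7, 6.3]
opening: 16.9
```

```bash
python3 pan.py tip45.png; python3 - <<'E'
import cv2,numpy as np
I=[cv2.imread(f'pics/tip{k}.png')[90:440,250:400] for k in(38,40,43,45)]
cv2.imwrite('pics/seq.png',np.hstack(I))
E
```

```text
13.3667 [581.7 -41.9 185.4] tilt 45.59 F [ 1.9 -5.7  6.3] M [-0.78 -0.36 -0.04] 16.91006068933705 [-0.71  0.95  0.68  1.93  0.88  0.31 -0.64]
```

View pics/seq.png

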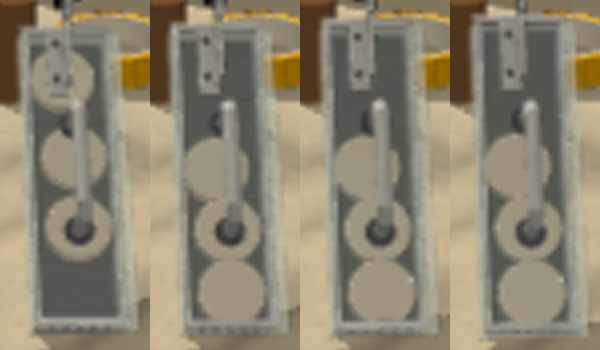

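All three stones had slid down between 38° and 40.5° and lie in a closed row at the drain end, with the lid on. Now I'll lower the pan along the reverse path.

```bash
python3 - <<'E'
import numpy as np
A=[45.5,36,27,18,9,3,0]
f=lambda d:np.array([-233*np.cos(r:=np.radians(d))+30*np.sin(r),233*np.sin(r)+30*np.cos(r)])
for a,b in zip(A,A[1:]):
    d=(f(b)-f(a))/100; t=(b-a)/10
    print(b,np.round([-.495*d[0],.869*d[0],d[1],-.869*t,-.495*t],3), (f(b)-[0,2]).round(1), (626.6-.495*(f(b)[0]+233)).round(1),(-120.7+.869*(f(b)[0]+233)).round(1))
E
```

```text
36 [ 0.143 -0.252 -0.26   0.826  0.47 ] [-170.9  159.2] 595.8 -66.7
27 [ 0.114 -0.201 -0.287  0.782  0.446] [-194.   130.5] 607.3 -86.8
18 [ 0.091 -0.159 -0.32   0.782  0.446] [-212.3   98.5] 616.4 -102.7
9 [ 0.065 -0.114 -0.345  0.782  0.446] [-225.4   64.1] 622.9 -114.1
3 [ 0.028 -0.049 -0.239  0.521  0.297] [-231.1   40.2] 625.7 -119.1
0 [ 0.009 -0.016 -0.122  0.261  0.148] [-233.   28.] 626.6 -120.7
```

Call:
drive_tool:
  motion:
    - [[0,0.143,-0.252,-0.26,0.826,0.47,0],[0,0.143,-0.252,-0.26,0.826,0.47,0],[0,0.143,-0.252,-0.26,0.826,0.47,0],[0,0.143,-0.252,-0.26,0.826,0.47,0],[0,0.143,-0.252,-0.26,0.826,0.47,0],[0,0.143,-0.252,-0.26,0.826,0.47,0],[0,0.143,-0.252,-0.26,0.826,0.47,0],[0,0.143,-0.252,-0.26,0.826,0.47,0],[0,0.143,-0.252,-0.26,0.826,0.47,0],[0,0.143,-0.252,-0.26,0.826,0.47,0]]

```text
clock: 14.3
ee_pos: [596.1, -67.1, 159.1]
orientation: [0.48, 0.821, -0.155, 0.268]
wrist_force: [2.7, -4.3, 3.7]
opening: 17.1
```

Call:
drive_tool:
  motion:
    - [[0,0.114,-0.201,-0.287,0.782,0.446,0],[0,0.114,-0.201,-0.287,0.782,0.446,0],[0,0.114,-0.201,-0.287,0.782,0.446,0],[0,0.114,-0.201,-0.287,0.782,0.446,0],[0,0.114,-0.201,-0.287,0.782,0.446,0],[0,0.114,-0.201,-0.287,0.782,0.446,0],[0,0.114,-0.201,-0.287,0.782,0.446,0],[0,0.114,-0.201,-0.287,0.782,0.446,0],[0,0.114,-0.201,-0.287,0.782,0.446,0],[0,0.114,-0.201,-0.287,0.782,0.446,0]]

```text
clock: 15.13
ee_pos: [607.5, -87.1, 130.1]
orientation: [0.49, 0.84, -0.117, 0.202]
wrist_force: [2.0, -3.6, 2.8]
opening: 16.9
```

Call:
drive_tool:
  motion:
    - [[0,0.091,-0.159,-0.32,0.782,0.446,0],[0,0.091,-0.159,-0.32,0.782,0.446,0],[0,0.091,-0.159,-0.32,0.782,0.446,0],[0,0.091,-0.159,-0.32,0.782,0.446,0],[0,0.091,-0.159,-0.32,0.782,0.446,0],[0,0.091,-0.159,-0.32,0.782,0.446,0],[0,0.091,-0.159,-0.32,0.782,0.446,0],[0,0.091,-0.159,-0.32,0.782,0.446,0],[0,0.091,-0.159,-0.32,0.782,0.446,0],[0,0.091,-0.159,-0.32,0.782,0.446,0]]

```text
clock: 15.97
ee_pos: [616.4, -102.5, 97.6]
orientation: [0.498, 0.853, -0.078, 0.135]
wrist_force: [1.1, -2.1, 1.1]
opening: 17.3
```

Call:
drive_tool:
  motion:
    - [[0,0.065,-0.114,-0.345,0.782,0.446,0],[0,0.065,-0.114,-0.345,0.782,0.446,0],[0,0.065,-0.114,-0.345,0.782,0.446,0],[0,0.065,-0.114,-0.345,0.782,0.446,0],[0,0.065,-0.114,-0.345,0.782,0.446,0],[0,0.065,-0.114,-0.345,0.782,0.446,0],[0,0.065,-0.114,-0.345,0.782,0.446,0],[0,0.065,-0.114,-0.345,0.782,0.446,0],[0,0.065,-0.114,-0.345,0.782,0.446,0],[0,0.065,-0.114,-0.345,0.782,0.446,0]]

```text
clock: 16.8
ee_pos: [622.6, -113.4, 62.8]
orientation: [0.502, 0.861, -0.039, 0.066]
wrist_force: [-0.8, 2.6, -0.7]
opening: 17.1
```

```bash
python3 pan.py
```

```text
16.8 [ 622.6 -113.4   62.8] tilt 8.81 F [-0.8  2.6 -0.7] M [ 0.83  0.49 -0.02] 17.051967700351533 [ 0.17  1.   -0.21  1.53  0.55  0.61  0.12]
```

Call:
drive_tool:
  motion:
    - [[0,0.028,-0.049,-0.239,0.521,0.297,0],[0,0.028,-0.049,-0.239,0.521,0.297,0],[0,0.028,-0.049,-0.239,0.521,0.297,0],[0,0.028,-0.049,-0.239,0.521,0.297,0],[0,0.028,-0.049,-0.239,0.521,0.297,0],[0,0.028,-0.049,-0.239,0.521,0.297,0],[0,0.028,-0.049,-0.239,0.521,0.297,0],[0,0.028,-0.049,-0.239,0.521,0.297,0],[0,0.028,-0.049,-0.239,0.521,0.297,0],[0,0.028,-0.049,-0.239,0.521,0.297,0]]

```text
clock: 17.63
ee_pos: [625.6, -118.8, 39.2]
orientation: [0.504, 0.863, -0.013, 0.022]
wrist_force: [-0.9, 3.2, -0.2]
opening: 17.0
```

Call:
drive_tool:
  motion:
    - [[0,0.009,-0.016,-0.122,0.261,0.148,0],[0,0.009,-0.016,-0.122,0.261,0.148,0],[0,0.009,-0.016,-0.122,0.261,0.148,0],[0,0.009,-0.016,-0.122,0.261,0.148,0],[0,0.009,-0.016,-0.122,0.261,0.148,0],[0,0.009,-0.016,-0.122,0.261,0.148,0],[0,0.009,-0.016,-0.122,0.261,0.148,0]]

```text
clock: 18.22
ee_pos: [626.3, -120.0, 30.9]
orientation: [0.504, 0.864, -0.004, 0.006]
wrist_force: [0.0, 0.7, 0.3]
opening: 17.1
```

```bash
python3 pan.py
```

```text
18.2167 [ 626.3 -120.    30.9] tilt 0.85 F [0.  0.7 0.3] M [ 0.49  0.42 -0.03] 17.133412879256973 [ 0.28  1.09 -0.34  1.41  0.48  0.72  0.27]
```

Call:
drive_tool:
  motion:
    - [[0,0.009,-0.016,-0.09,0.261,0.148,0],[0,0.009,-0.016,-0.07,0.261,0.148,0],[0,0,0,-0.04,0.22,0.13,0],[0,0,0,0,0,0,0],[0,0,0,0,0,0,0]]

```text
clock: 18.63
ee_pos: [626.6, -120.3, 29.8]
orientation: [0.504, 0.864, -0.0, 0.0]
wrist_force: [-5.1, 0.8, 16.0]
opening: 16.8
```

```bash
python3 pan.py
```

```text
18.6333 [ 626.6 -120.3   29.8] tilt 0.02 F [-5.1  0.8 16. ] M [0.48 1.49 0.07] 16.80296989787432 [ 0.29  1.09 -0.35  1.4   0.47  0.73  0.28]
```

Call:
drive_tool:
  motion:
    - [[20,0,0,0.05,0,0,0],[24,0,0,0,0,0,0],[30,0,0,0,0,0,0],[40,0,0,0,0,0,0],[50,0,0,0,0,0,0],[60,0,0,0,0,0,0],[60,0,0,0,0,0,0],[60,0,0,0,0,0,0]]

```text
clock: 19.3
ee_pos: [626.4, -120.3, 29.4]
orientation: [0.504, 0.864, -0.0, 0.0]
wrist_force: [-0.8, -0.6, -0.8]
opening: 51.3
```

Call:
drive_tool:
  motion:
    - [[60,0,0,1,0,0,0],[60,0,0,2,0,0,0],[60,0,0,3,0,0,0],[60,0,0,3,0,0,0],[60,0,0,3,0,0,0],[60,0,0,2,0,0,0],[60,0,0,0,0,0,0]]

```text
clock: 19.88
ee_pos: [627.9, -120.2, 174.5]
orientation: [0.504, 0.864, 0.001, 0.003]
wrist_force: [1.0, -0.8, 0.4]
opening: 51.2
```

```bash
python3 pan.py rest.png; python3 - <<'E'
from h import *
a=snap('top');w=load('wrist');b=load('scene')
A=cv2.resize(a['color'][190:310,235:385],None,fx=3.5,fy=3.5,interpolation=2)
W=cv2.resize(w['color'],(525,394))
im=np.zeros((420,525+0,3),np.uint8)
W=w['color'][:, 130:405]
im=np.hstack([A,W]);print(im.shape)
cv2.imwrite('pics/rest2.png',im[:,:,::-1])
E
```

```text
19.8833 [ 627.9 -120.2  174.5] tilt 0.36 F [ 1.  -0.8  0.4] M [ 0.01 -0.02  0.03] 51.172426650311884 [ 0.32  0.9  -0.42  1.31  0.39  1.01  0.35]
(420, 800, 3)
```

View pics/rest2.png

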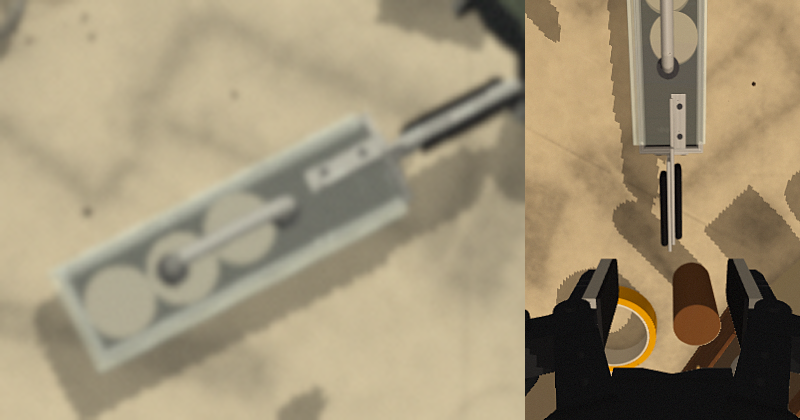

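After set-down, the stones lie in a closed row at the drain end (left half, about (120,302), (185,268) and (240,230)) and the lid sits on the rim. The bow runs from (172,266) to (293,203). I'll get its position, then hover over it.

```bash
python3 - <<'E'
from h import *
a=load('top');w=load('wrist')
A=lambda x,y:(235+x/3.5,190+y/3.5)
C=np.array([pt(a,*A(*p),24.5) for p in[(57,275),(103,370),(410,210),(367,117)]])
c=C.mean(0);print('lid centre',c);d=C[0]+C[1]-C[2]-C[3];print('yaw',np.degrees(np.arctan2(d[1],d[0])))
e=[pt(a,*A(*p),60) for p in[(170,264),(292,203)]];print('bow ends',e,np.mean(e,0),np.linalg.norm(e[0]-e[1]))
print('wrist pan end',pt(w,672-525+130,151,22),'lid end',pt(w,668-525+130,145,24),'bow end',pt(w,667-525+130,68,58), pt(w,668-525+130,40))
s=[pt(a,*A(*p),15) for p in[(120,302),(185,268),(240,230)]]
u=d[:2]/np.linalg.norm(d[:2]);pc=pt(w,147+130,151,22)[:2]+95*u
print('pan centre',pc,'stone x',[(x[:2]-pc)@u for x in s])
print(get_state()['ee_pos'])
E
```

```text
lid centre [552.36066707  -2.01117891  24.5       ]
yaw 120.05120199883557
bow ends [array([533.74006335,  33.19430696,  60.        ]), array([568.98703969, -29.40683036,  60.        ])] [551.36355152   1.8937383   60.        ] 71.84185224633896
wrist pan end [607.39861664 -82.32533331  22.        ] lid end [601.83802987 -79.40171502  24.        ] bow end [573.76407561 -30.1626298   58.        ] [565.80960751 -14.4896808   60.27817676]
pan centre [ 5.59825113e+02 -9.54008641e-02] stone x [np.float64(72.31697869716643), np.float64(32.29678765229897), np.float64(-4.1862525011030085)]
[ 626.22692877 -120.2609987   169.50581224]
```

Call:
drive_tool:
  motion:
    - [[60,-1.85,2.98,-1,0,0,0],[60,-1.85,2.98,-1,0,0,0],[60,-1.85,2.98,-1,0,0,0],[60,-1.85,2.98,-1,0,0,0],[60,0,0,0,0,0,0],[60,0,0,0,0,0,0]]

```text
clock: 20.53
ee_pos: [551.5, 0.5, 128.7]
orientation: [0.503, 0.864, -0.001, -0.001]
wrist_force: [-0.3, -0.7, -0.4]
opening: 51.0
```

```bash
python3 pan.py; python3 - <<'E'
from h import *
w=snap('wrist')
P=np.array([pt(w,u,v) for v in range(2,400,2) for u in range(200,360)])
m=(P[:,2]>52)&(P[:,2]<66)&(abs(P[:,0]-552)<60)&(abs(P[:,1])<60)
Q=P[m];print(len(Q),Q.mean(0),np.percentile(Q[:,2],[5,50,95]))
u=np.array([-.5,.866]);v=np.array([-.866,-.5]);q=Q[:,:2]-[552,-1]
print('along',np.percentile(q@u,[1,50,99]),'across',np.percentile(q@v,[2,50,98]))
k,b=np.polyfit(q@u,q@v,1);print('angle err deg',np.degrees(np.arctan(k)),b)
cv2.imwrite('pics/bow.png',w['color'][:,:,::-1])
E
```

```text
20.5333 [5.515e+02 5.000e-01 1.287e+02] tilt 0.12 F [-0.3 -0.7 -0.4] M [-0.08 -0.04  0.02] 50.96363016318366 [ 0.13  0.84 -0.35  1.69  0.42  0.69  0.07]
693 [552.39961459   6.52930423  58.97760382] [55.05498703 59.61924676 60.69598443]
along [-32.26277491   7.11446739  38.50361809] across [-8.45696453 -4.32212829  0.20317693]
angle err deg 0.25024446178298687 -4.138324187626386
```

Wrist depth puts the rod's top at z 60 (centre line 56, as the text says) and its centre at about (554,3), within 0.3° of the jaws. I'll descend and grip it.

Call:
drive_tool:
  motion:
    - [[60,0.13,0.13,-2.5,0,0,0],[60,0.12,0.12,-2.5,0,0,0],[60,0,0,-2,0,0,0],[60,0,0,-1.3,0,0,0],[60,0,0,0,0,0,0]]

```text
clock: 21.0
ee_pos: [554.1, 0.4, 43.9]
orientation: [0.505, 0.863, -0.001, -0.001]
wrist_force: [0.7, 0.4, -0.3]
opening: 51.5
```

Call:
drive_tool:
  motion:
    - [[40,0,0,0,0,0,0],[25,0,0,0,0,0,0],[18,0,0,0,0,0,0],[14,0,0,0,0,0,0],[10,0,0,0,0,0,0],[5,0,0,0,0,0,0],[0,0,0,0,0,0,0],[0,0,0,0,0,0,0],[0,0,0,0,0,0,0]]

```text
clock: 21.75
ee_pos: [555.4, 1.4, 47.2]
orientation: [0.504, 0.864, 0.0, 0.001]
wrist_force: [-2.1, -2.0, 10.5]
opening: 6.5
```

Call:
drive_tool:
  motion:
    - [[0,0,0,0.2,0,0,0],[0,0,0,0.3,0,0,0],[0,0,0,0.5,0,0,0],[0,0,0,1,0,0,0],[0,0,0,1,0,0,0],[0,0,0,1.5,0,0,0],[0,0,0,1.5,0,0,0],[0,0,0,0,0,0,0]]

```text
clock: 22.42
ee_pos: [556.0, 1.5, 109.7]
orientation: [0.504, 0.864, 0.001, 0.002]
wrist_force: [0.2, 0.6, -0.1]
opening: 6.7
```

```bash
python3 pan.py lift.png
```

```text
22.4167 [556.    1.5 109.7] tilt 0.21 F [ 0.2  0.6 -0.1] M [0.05 0.   0.02] 6.694712494945853 [ 0.11  0.87 -0.34  1.69  0.44  0.65  0.05]
```

Call:
drive_tool:
  motion:
    - [[0,-1.2,-0.2,0,0,0,0],[0,-1.2,-0.2,0,0,0,0],[0,-1.2,-0.2,0,0,0,0],[0,-1.2,-0.2,0,0,0,0],[0,-1.2,-0.2,0,0,0,0],[0,-1.2,-0.2,0,0,0,0],[0,-1.2,-0.2,0,0,0,0],[0,-1.1,-0.1,0,0,0,0],[0,0,0,0,0,0,0],[0,0,0,0,0,0,0]]

```text
clock: 23.35
ee_pos: [460.0, -13.4, 106.3]
orientation: [0.504, 0.864, -0.0, -0.0]
wrist_force: [0.6, 0.0, -0.6]
opening: 6.8
```

```bash
python3 pan.py; python3 - <<'E'
from h import *
w=snap('wrist');a=snap('top');b=snap('scene')
im=np.hstack([cv2.resize(a['color'][180:360,235:435],None,fx=2,fy=2,interpolation=2),cv2.resize(b['color'][150:330,230:430],None,fx=2,fy=2,interpolation=2)])
cv2.imwrite('pics/carry.png',im[:,:,::-1])
# depth of lid plate under flanges: local plane fit near handle/bow unavailable; rod height check
P=np.array([pt(w,u,v) for v in range(2,400,3) for u in range(150,420,2)])
print(np.histogram(P[:,2],bins=range(-10,150,10)))
E
```

```text
23.35 [460.  -13.4 106.3] tilt 0.03 F [ 0.6  0.  -0.6] M [ 0.06 -0.01 -0.07] 6.753012052312807 [ 0.1   0.79 -0.26  2.03  0.5   0.38 -0.04]
(array([5305, 2178, 1065,  227,    0,    0,    0,    0,    0, 4344,   23,
         74,  583,  139,  181]), array([-10,   0,  10,  20,  30,  40,  50,  60,  70,  80,  90, 100, 110,
       120, 130, 140]))
```

The lid is carried level, its plate at z 80–90 against the expected 84. I'll lower it.

Call:
drive_tool:
  motion:
    - [[0,0,0,-1.5,0,0,0],[0,0,0,-1.8,0,0,0],[0,0,0,-1.5,0,0,0],[0,0,0,-1,0,0,0],[0,0,0,-0.6,0,0,0],[0,0,0,-0.3,0,0,0],[0,0,0,-0.15,0,0,0],[0,0,0,-0.1,0,0,0],[0,0,0,0,0,0,0]]

```text
clock: 24.25
ee_pos: [460.1, -13.5, 37.2]
orientation: [0.504, 0.864, 0.0, 0.0]
wrist_force: [-0.7, -0.6, -1.7]
opening: 7.2
```

```bash
python3 pan.py
```

```text
24.25 [460.1 -13.5  37.2] tilt 0.03 F [-0.7 -0.6 -1.7] M [ 0.03 -0.04  0.  ] 7.2017173777138535 [ 0.03  0.93 -0.12  2.07  0.57  0.18 -0.1 ]
```

Call:
drive_tool:
  motion:
    - [[0,0,0,-0.1,0,0,0],[0,0,0,-0.1,0,0,0],[0,0,0,0,0,0,0],[0,0,0,0,0,0,0]]

```text
clock: 24.58
ee_pos: [460.2, -13.5, 35.2]
orientation: [0.504, 0.864, 0.0, 0.0]
wrist_force: [-0.1, 0.6, 4.1]
opening: 7.2
```

```bash
python3 pan.py
```

```text
24.5833 [460.2 -13.5  35.2] tilt 0.05 F [-0.1  0.6  4.1] M [-0.05 -0.01 -0.  ] 7.202481567863981 [ 0.02  0.93 -0.12  2.07  0.57  0.17 -0.1 ]
```

Bench contact shows at z 35.2, exactly as predicted. I'll release and retreat straight up.

Call:
drive_tool:
  motion:
    - [[10,0,0,0,0,0,0],[16,0,0,0,0,0,0],[24,0,0,0,0,0,0],[34,0,0,0,0,0,0],[45,0,0,0,0,0,0],[50,0,0,0,0,0,0],[50,0,0,0,0,0,0],[50,0,0,0,0,0,0]]

```text
clock: 25.25
ee_pos: [459.9, -13.5, 34.9]
orientation: [0.504, 0.864, -0.0, 0.0]
wrist_force: [0.5, -0.0, -0.0]
opening: 42.7
```

Call:
drive_tool:
  motion:
    - [[50,0,0,1,0,0,0],[50,0,0,2,0,0,0],[50,0,0,3,0,0,0],[50,0,0,3,0,0,0],[50,0,0,3,0,0,0],[50,0,0,3,0,0,0],[50,0,0,3,0,0,0],[50,0,0,0,0,0,0],[50,0,0,0,0,0,0]]

```text
clock: 26.0
ee_pos: [460.3, -13.7, 216.0]
orientation: [0.504, 0.864, 0.0, 0.001]
wrist_force: [0.5, 0.8, -0.3]
opening: 42.7
```

```bash
python3 pan.py; python3 - <<'E'
from h import *
w=snap('wrist');a=snap('top');b=snap('scene')
im=np.hstack([cv2.resize(a['color'][150:350,200:440],None,fx=1.66,fy=2,interpolation=2),cv2.resize(b['color'][150:350,200:400],None,fx=2,fy=2,interpolation=2)])
im=im[:600,:800];cv2.imwrite('pics/end.png',im[:,:,::-1])
P=np.array([pt(w,u,v) for v in range(2,418,3) for u in range(100,460,2)])
u=np.array([-.5,.866]);v=np.array([-.866,-.5])
q=P[:,:2]-[460,-13.5]
for n,c,h,lo,hi in[('lid',[459,-13],28,9,18),('rod',[459,-13],6,36,60)]:
    q=P[:,:2]-c;m=(abs(q@v)<h)&(abs(q@u)<90)&(P[:,2]>lo)&(P[:,2]<hi)
    Q=P[m];A=np.c_[q[m]@u,q[m]@v,np.ones(m.sum())];s=np.linalg.lstsq(A,Q[:,2],rcond=None)[0];print(n,m.sum(),np.median(Q[:,2]),'tilt deg',np.degrees(s[:2]))
E
```

```text
26.0 [460.3 -13.7 216. ] tilt 0.14 F [ 0.5  0.8 -0.3] M [0.   0.01 0.01] 42.67366734137409 [ 0.21  0.6  -0.43  1.91  0.37  0.71  0.07]
lid 1380 13.11106835444545 tilt deg [-0.1717056  -0.17105859]
rod 126 47.24928495355152 tilt deg [-0.81735268 -1.69054279]
```

View pics/end.png

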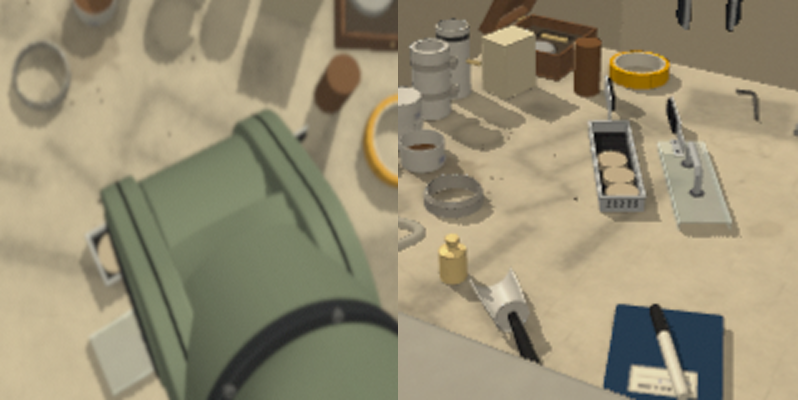

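The scene view (right half) shows the open pan flat at (615,170) with the three stones in a row at its drain end. The lid lies right way up on bare bench at (697,190), and the clay, ring and weight are undisturbed. The lid plate is 13 mm up and level to 0.2°, so I'm handing in.

```bash
python3 -c "
from cell import *
print(job_done())"
```

```text
the job is handed in; nothing more can be done
None
```

The job is done and handed in at about 26 s of the 66 s allowed; no verdict was reported.

- **Tipping:** I pinched both handle halves and tipped the pan about its drain edge, at 3°/s from 28° up to 45.5°. The stones slid down between 38° and 40.5°. I did not measure their speed.
- **Setting down:** After I lowered the pan and let go, the lid was still on. The top view put the stones at pan x of about 72, 32 and -4 mm.
- **Lid:** I lifted it by its bow and laid it beside the pan, towards the robot. Its plate measured 13.1 mm above the bench, level to 0.2°.
- **Last picture:** The stones were still in their row, and the weight, ring and clay looked untouched. I checked those three by eye only. The gripper was open, about 200 mm above everything.

Some readings disagreed or were unexpected:

- **Camera mismatch:** The wrist and top cameras differed by 2–3 mm, and by up to about 7 mm on the pan and handle. I mostly went by the wrist camera.
- **Handle height:** My first two triangulations gave 34 and 66 mm for the handle. The depth readings gave a top at 50 mm, which matches the text, so I used those.
- **Lid offset:** The lid sat about 6 mm towards the drain end from the start, well within the limit.
- **Tipping path:** The drain edge was barely touching at 38°, so I lowered the path by 2 mm.
- **Tilt fit on the bow:** It gave up to 1.7° from few points, which I did not trust.

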